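Index a wax pattern by its star wheel through the cover slot

TASK

Take the orange-handled adjuster bar from its rack, put its tip down through the slot in the cover of the blue indexing stand and lever the star wheel inside it, one tooth at a time, anticlockwise as seen from above, until the red pointer of the round table points at the green mark. Then put the bar back in its rack and let go. Never touch the round table or the delicate violet wax pattern on it, with the hand or the bar, and leave the other things on the bench where they are.

Things in the scene. Friction and masses are not known exactly. Their poses are not given: they have to be found in the camera images.
- handle (a point): centre of the adjuster bar's orange handle, 34 mm (its x) by 22 mm (its y; grasp across this) by 60 mm tall. The bar is loose (0.10 to 0.16 kg) and hangs upright in its rack, z up. Below the handle: a round steel flange 36 mm across, 5 mm thick, underside 35 mm below this point; then a straight round shank, 9 mm in diameter, whose end is 107 mm below this point.
- tip (a point): lower end of the adjuster bar's shank, on its axis; axes as for the handle.
- rack_hole (a point): middle of the round hole (24 mm in diameter) in the rack's wooden top plate, on its top face 85 mm above the bench; plate 74 mm square, 8 mm thick. The rack is fixed. The bar's shank hangs in the hole and its flange lies on the plate (handle centre 35 mm above this point). z up.
- slot (a point): middle of the yellow-rimmed slot in the blue stand's aluminium cover, on the cover's top face, 52 mm above the bench; the stand is fixed. Slot 64 mm long along this point's y, 15 mm wide along x; cover 6 mm thick. x points away from the vertical axis of table and star wheel, which lies 75 mm to -x. Moving the tip along +y in the slot pushes the wheel anticlockwise.
- pointer (a point): tip of the red pointer on the white round table (108 mm in diameter, its top 61 mm above the bench), 52 mm from the table's axis; this point's x points outwards along the pointer, z up. It turns with the table.
- mark (a point): middle of the green mark, a tab 12 mm wide on the cover just outside the table, 60 mm from the table's axis; this point's x points outwards from the axis, z up. It lies 0.7 to 1.7 rad anticlockwise of the pointer at the start and stays where it is.
- table: the white round table; origin on its axis at bench height, x along the pointer, z up.
- pattern: violet X-shaped wax pattern, 66 by 78 by 24 mm, fixed in the middle of the round table, its top 85 mm above the bench; origin at its underside.
- bar: the adjuster bar; origin on its axis at the underside of the flange, z up along the bar.
- tape: roll of masking tape lying flat, 93 mm across, 24 mm high, origin under its middle; a bystander.
- block: loose violet X-shaped wax block on the bench, 66 by 78 by 24 mm, origin at its underside; a bystander.
- wheel (a point): point on the axis at the height of the brass star wheel's top, 16 mm below the cover's top face; does not turn. 12 teeth 30 degrees apart, 13 mm wide with parallel sides, out to 85 mm radius, 20 mm deep. At the slot the pitch is 39 mm; in some 17 mm of it the shank's centre can go down in a gap, elsewhere the tip lands on a tooth.
- spindle: spindle that carries table and wheel, origin on the axis at bench height. The wheel has 0.12 rad of free play on it either way, so the table's angle does not tell where the teeth are; past the play the wheel carries the table. Both turn with plain friction (about 2 N at the slot, no click, no ratchet) and stay where they are left.
There are look-alikes about, which are no part of the job. There is more than one size of the bar; the job needs the largest.

How it is judged:
On the way, in this order (a step that is already met when the one before it is completed fails the run):
1. the bar's tip is down through the slot, among the teeth (z of tip in the frame of slot below -0.02 m and x of tip in the frame of slot between -0.012 and 0.012 m and y of tip in the frame of slot between -0.036 and 0.036 m), for 0.1 s.
2. the pointer has come to the green mark (angle between the x axis of pointer and the x axis of mark, either way round below 0.1 rad), for 0.1 s.
At the end, for the whole second after the job is handed in: The red pointer points at the green mark within 0.1 rad (about the half width of the mark) and is at rest; the bar hangs upright in its rack, within 12 mm of the hole's middle, its flange down on the plate (within 4 mm), released and at rest (angle between the x axis of pointer and the x axis of mark, either way round below 0.1 rad and distance between pointer and mark below 0.03 m and horizontal distance between bar and rack_hole below 0.012 m and z of bar in the frame of rack_hole below 0.004 m and angle between bar's own z axis and vertical below 0.1 rad and linear speed of bar below 0.02 m/s and angular speed of table below 0.05 rad/s); the robot touches nothing.
It fails at once if the hand or arm touches the round table or the wax pattern (contact force between any of the fingers, the arm and table above 1 N).
It fails at once if the bar touches the round table or the wax pattern (contact force between bar and table above 1 N).
It fails at once if a bystander is pushed away by more than 30 mm (distance of any of tape, block from where it was at the start of the episode above 0.03 m).
It also fails if it takes over 64 s, if anything falls off the work surface, if the arm or the gripper's body presses on something with over 40 N, if the wrist force passes 120 N, or if a joint passes its speed limit or range.

ROBOT

A 6-joint arm with a two-finger parallel gripper is mounted at the origin on the work surface; the furniture and walls round the work are solid. World frame = base frame: x ahead of the robot, y to its left, z up, the work surface at z = 0. Lengths are in m, angles in rad, forces in N, time in s.
With the tool pointing down it reaches from about 0.3 to 0.875 m from the base axis. Payload 6.4 kg.
Tool frame: the origin (TCP) lies at the very end of the fingers, on their centre line; the grasp point (between the pads) lies manip.tcp_to_grasp behind it (manip.tcp_to_grasp is the distance from the TCP to the grasp point, in m); z points along the fingers, y is the direction in which the jaws open and shut (so a half turn about z gives the same grasp; the last joint's range is limited). The gripper opens to 85 mm and grips with 20 to 120 N. Pads are 22 mm wide; open, the fingers measure 114 mm over their backs; the gripper's body (76 mm by 85 mm) begins 54 mm behind the grasp point. The pads swing forward as they close: fully open they stand 13 mm farther back than shut.
Start: joints at [1.092, 0.181, 1.607, -0, 1.354, -0.206], TCP at [0.155, 0.554, 0.231] pointing down, gripper open.
Joint ranges: [-2.99, 2.99], [-0.89, 2.07], [0.3, 2.58], [-1.14, 4.28], [0, 2.63], [-3.12, 3.12]. Speed limits (rad/s): [2.57, 2.57, 3.01, 3.14, 3.14, 3.14].

INTERFACE

Orientations are given as a unit quaternion [w, x, y, z].
In Python, from plant import manip gives the robot as it stands.
- The arm moves only by the tool send_rows, never from a script. Its argument "rows" is a list that holds one entry, the list of rows, each a list of 7 numbers: the shift along the tool's x, y, z in mm, then the turn, a rotation vector about the tool's x, y, z in degrees, then the finger opening in mm, from 0 to 85.4. In form: [[[tx, ty, tz, rx, ry, rz, grip], ...]]. A call has 1 to 5 rows; each row is the pose to reach, as a shift and turn from the pose commanded when the call began, along the tool's axes at that moment; what a row does not reach only later rows make up. A row lasts 1/12 s, in which the tool goes at most 41.7 mm and 7.16 degrees, less where a joint would pass 70% of its speed; a pose out of reach is approached as far as the arm can. A call with a gripper value outside its range is refused whole. The fingers move at their own pace and stop on an object; "force" is the grip in N (left out, the last holds). Time passes only in rows, so rows that repeat a pose let the fingers close. It gives the time, the measured TCP pose, the force and the opening at its end, in the units of the state.
- manip.sense(): the state, without advancing time (a new reading comes with each control period).
- manip.camera(name): name is "scene" or "top"; returns a dict with "img" (384x512x3 uint8, red, green, blue), "range_z" (384x512 float32, m along the optical axis (not along the pixel's ray), 0 where there is no reading), "fov_y" (degrees; the focal length in pixels is half the picture's height over the tangent of half this angle, whatever the lens; pixels are square), "cx", "cy" (the principal point, pixels), "position" and "rotation" of the camera in the world. Camera axes: x right, y down, z forward; pixel columns grow to the right and rows downward; lengths in m; the calibration is good to about 2 mm. A picture is of the moment at which its call begins.
- manip.close_job(): hands the job in, once; it reports no verdict.
The state is a dict: "time": time; "joint_positions": joint angles; "joint_velocities": joint speeds; "tau": joint torques, N m; "position": TCP position; "tcp_rot": TCP orientation; "force": force on the tool from outside, world axes, zero at the start; "ft_torque": the same for the moment, N m; "finger_gap": finger opening in m.
Only numpy, scipy, OpenCV 4.12 (cv2) and the standard library are available. Lean on these libraries where they do the work, as an engineer would, in place of code of your own. Each camera call takes 0.05 s, during which the arm holds its last target.

## Working session

There is one attempt and no reset: what is moved stays moved. The work goes in short steps, Python scripts to look and compute and a tool call to move; the robot and the scene stay as the last step left them, time stands still between calls to the robot, and variables do not carry over. Pictures are saved under pics/ and viewed, and the job is handed in when it is done.

Besides the shell and the picture viewer there is one more tool, called by a JSON object that holds its "fn" and its "kwargs". send_rows: Moves the arm, as the interface text tells. Its arguments: {"type":"object","properties":{"rows":{"type":"array","items":{"type":"array","items":{"type":"array","items":{"type":"number"}}}},"force":{"type":"number"}},"required":["rows"]}

```bash
ls; mkdir -p pics
python3 - <<'E'
from plant import manip
import cv2,numpy as np
s=manip.sense(); print(s); print(manip.tcp_to_grasp)
for n in("scene","top"):
    c=manip.camera(n); np.savez(f"pics/{n}0.npz",**c)
    cv2.imwrite(f"pics/{n}0.png",cv2.resize(c["img"][...,::-1],(800,600),interpolation=cv2.INTER_CUBIC))
    print(n,c["fov_y"],c["cx"],c["cy"],c["position"],c["rotation"])
E
```

```text
pics
{'time': 0.0, 'joint_positions': array([ 1.09169790e+00,  1.81556323e-01,  1.60799162e+00,  3.19996116e-05,
        1.35378988e+00, -2.06295180e-01]), 'joint_velocities': array([ 4.24304322e-05,  8.64524213e-04,  1.31580439e-04,  9.69877278e-04,
       -1.05450320e-03, -1.05019283e-03]), 'tau': array([ 4.23356068e-04, -4.44883847e+01, -3.51329255e+01, -4.51945459e-05,
        9.32580500e-03, -4.76407266e-06]), 'position': array([0.1546396 , 0.55325442, 0.23038347]), 'tcp_rot': array([-3.07925338e-04,  1.35982422e-01,  9.90710866e-01, -8.16593491e-04]), 'force': array([-0.78141093, -0.1688067 , -0.07698853]), 'ft_torque': array([ 0.00033052, -0.03101773, -0.04069243]), 'finger_gap': 0.08558650987496318}
0.0187
scene 44.825183016109264 254.99492205473433 192.14166921779133 [1.21436667 0.47119787 0.92769081] [-0.18022277  0.40131579  0.82030825 -0.3654583 ]
top 43.880516469251894 263.18642824476825 184.91237655107318 [ 0.39426466 -0.09723479  1.31867785] [ 0.03125303 -0.69830378  0.71455268 -0.02845251]
```

View pics/scene0.png

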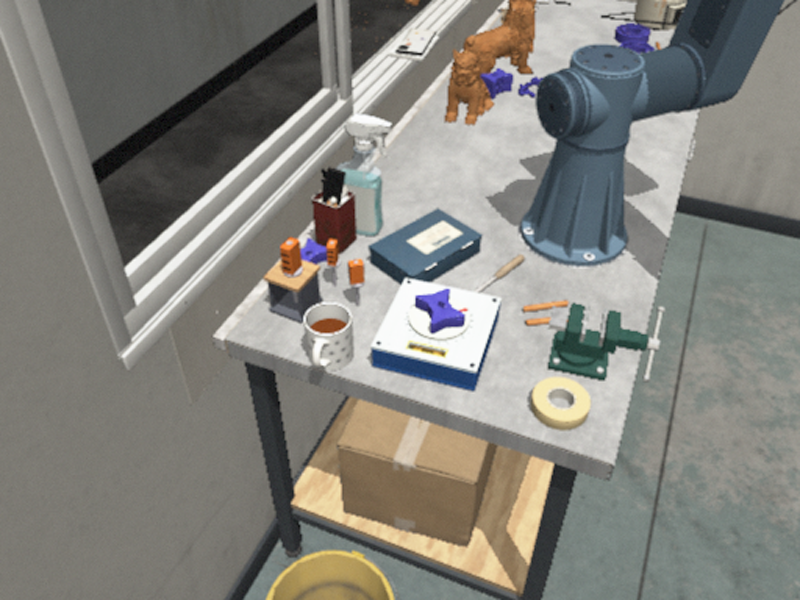

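View pics/top0.png

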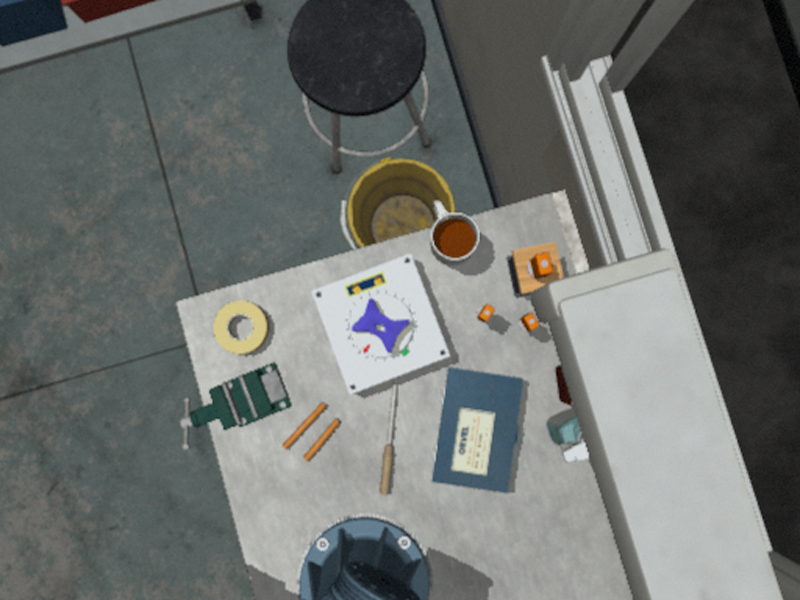

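```bash
cat > h.py <<'E'
import numpy as np,cv2
from scipy.spatial.transform import Rotation as R
def load(n): return dict(np.load(f"pics/{n}.npz"))
def K(c):
    f=c["img"].shape[0]/2/np.tan(np.radians(float(c["fov_y"]))/2); return f
def Rm(c):
    r=np.array(c["rotation"]); return r if r.shape==(3,3) else R.from_quat(r[[1,2,3,0]]).as_matrix()
def cloud(c):
    f=K(c); z=c["range_z"]; v,u=np.mgrid[:z.shape[0],:z.shape[1]]
    p=np.stack([(u-c["cx"])/f*z,(v-c["cy"])/f*z,z],-1)
    return p@Rm(c).T+c["position"]
def ray(c,u,v,z):   # intersect pixel with plane z
    d=Rm(c)@np.array([(u-c["cx"])/K(c),(v-c["cy"])/K(c),1]); t=(z-c["position"][2])/d[2]; return c["position"]+t*d
def proj(c,p):
    q=(np.atleast_2d(p)-c["position"])@Rm(c); return np.stack([q[:,0]/q[:,2]*K(c)+c["cx"],q[:,1]/q[:,2]*K(c)+c["cy"]],-1)
def crop(c,u0,v0,u1,v1,name,s=6):
    im=c["img"][v0:v1,u0:u1,::-1]; cv2.imwrite(f"pics/{name}.png",cv2.resize(im,None,fx=s,fy=s,interpolation=cv2.INTER_CUBIC))
E
python3 - <<'E'
from h import *
t=load("top0");s=load("scene0")
crop(t,195,155,295,255,"tc_stand",6)
crop(t,290,145,370,220,"tc_rack",8)
crop(s,160,140,245,240,"sc_rack",6)
for n,c in(("t",t),("s",s)):
    P=cloud(c); h=cv2.cvtColor(c["img"],cv2.COLOR_RGB2HSV)
    m=((h[...,0]<14)&(h[...,1]>190)&(h[...,2]>120)).astype(np.uint8)
    k,l,st,ce=cv2.connectedComponentsWithStats(m)
    for i in range(1,k):
        if st[i,4]>20:
            q=P[l==i]; print(n,st[i],ce[i].round(1),np.percentile(q,[5,50,95],axis=0).round(3).tolist())
E
```

```text
s [210 153   6  14  40] [212.6 161.2] [[0.429, -0.285, 0.073], [0.447, -0.279, 0.089], [0.453, -0.275, 0.103]]
s [180 154  12  21 146] [186.3 164.3] [[0.517, -0.303, 0.1], [0.536, -0.293, 0.127], [0.547, -0.289, 0.15]]
s [224 170   8  11  80] [227.6 174.9] [[0.452, -0.215, 0.067], [0.461, -0.209, 0.085], [0.469, -0.203, 0.1]]
s [202 204  19   9  95] [210.  208.1] [[0.554, -0.199, 0.051], [0.57, -0.18, 0.054], [0.587, -0.163, 0.057]]
```

View pics/tc_stand.png

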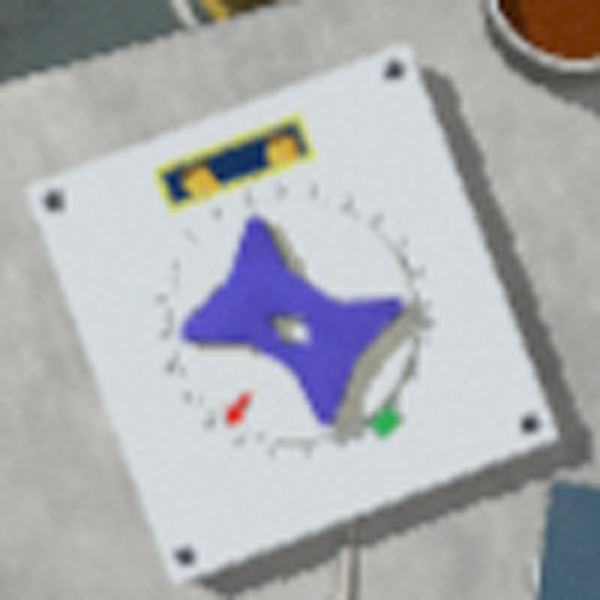

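View pics/tc_rack.png

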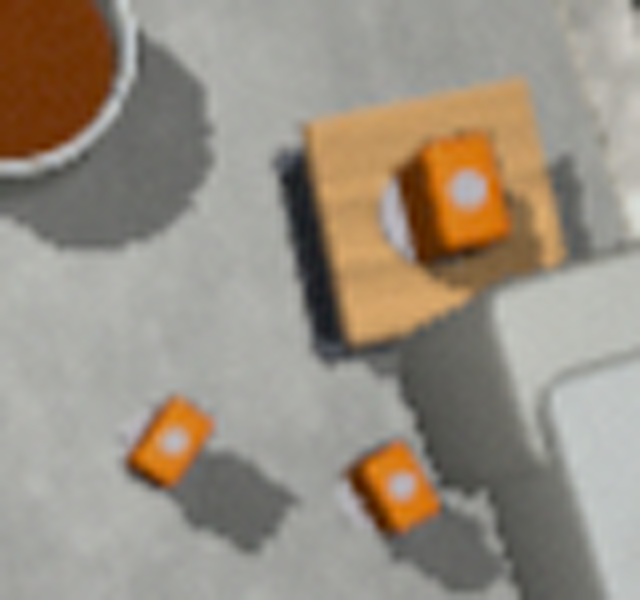

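View pics/sc_rack.png

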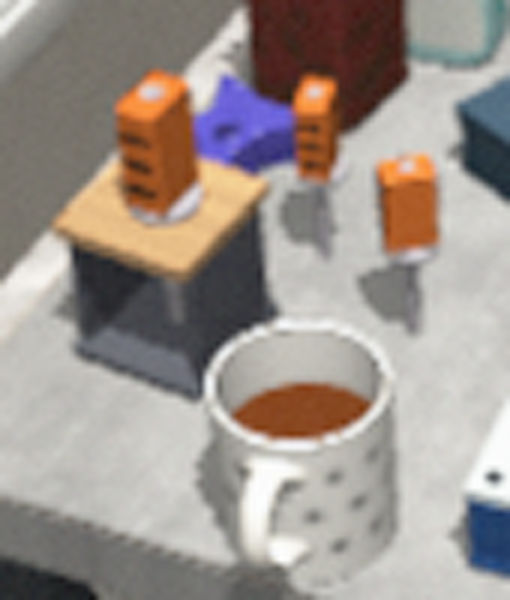

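Run:
```python
from h import *
t=load("top0");s=load("scene0")
P=cloud(t)
for (u,v) in [(350,160),(356,195),(370,190),(400,250),(420,300),(440,350),(430,170),(385,100),(360,210),(365,165),(300,150),(291,152)]:
    print((u,v),P[v,u].round(3),P[v-3:v+4,u-3:u+4,2].min().round(3))
Q=cloud(s)
for (u,v) in [(100,150),(150,120),(200,90),(60,60),(80,200),(215,60),(235,85),(210,140),(150,200)]:
    print("s",(u,v),Q[v,u].round(3))
```

```text
(350, 160) [ 0.559 -0.321  0.086] 0.08
(356, 195) [ 0.416 -0.168  0.951] 0.946
(370, 190) [ 0.419 -0.178  0.954] 0.951
(400, 250) [ 0.373 -0.199  0.955] 0.954
(420, 300) [ 0.336 -0.212  0.955] 0.953
(440, 350) [ 0.299 -0.225  0.955] 0.954
(430, 170) [ 0.434 -0.226  0.951] 0.174
(385, 100) [ 0.691 -0.395  0.18 ] 0.127
(360, 210) [ 0.404 -0.171  0.948] 0.934
(365, 165) [ 0.555 -0.377  0.003] -0.007
(300, 150) [ 0.593 -0.194  0.054] 0.049
(291, 152) [ 0.588 -0.17   0.055] 0.05
s (100, 150) [ 0.623 -0.56   0.106]
s (150, 120) [ 0.472 -0.5    0.157]
s (200, 90) [ 0.257 -0.496  0.163]
s (60, 60) [ 0.524 -0.823  0.272]
s (80, 200) [ 0.832 -0.343  0.183]
s (215, 60) [ 0.053 -0.611  0.154]
s (235, 85) [ 0.269 -0.335  0.241]
s (210, 140) [ 0.367 -0.359  0.086]
s (150, 200) [ 0.611 -0.384 -0.003]
```

Run:
```python
from h import *
t=load("top0");s=load("scene0")
# hsv info
for n,c in(("t",t),("s",s)):
    P=cloud(c); h=cv2.cvtColor(c["img"],cv2.COLOR_RGB2HSV)
    for nm,m in (("orange",(h[...,0]<18)&(h[...,1]>200)&(h[...,2]>100)),("red",((h[...,0]<6)|(h[...,0]>174))&(h[...,1]>160)&(h[...,2]>120)),("green",(abs(h[...,0].astype(int)-70)<15)&(h[...,1]>120)&(h[...,2]>100)),("yellow",(abs(h[...,0].astype(int)-29)<5)&(h[...,1]>120)&(h[...,2]>120)),("violet",(abs(h[...,0].astype(int)-125)<8)&(h[...,1]>120)),("wood",(abs(h[...,0].astype(int)-15)<6)&(h[...,1]>80)&(h[...,1]<180)&(h[...,2]>140))):
        k,l,st,ce=cv2.connectedComponentsWithStats(m.astype(np.uint8))
        for i in range(1,k):
            if st[i,4]>(6 if nm in("red","green") else 20):
                q=P[l==i]; print(n,nm,st[i],ce[i].round(1),np.percentile(q,[5,50,95],axis=0).round(3).tolist())
```

```text
t orange [282 143  22  21 371] [292.3 153.1] [[0.561, -0.197, 0.051], [0.585, -0.173, 0.055], [0.609, -0.15, 0.059]]
t orange [342 162  12  14  92] [347.3 168.8] [[0.514, -0.313, 0.138], [0.528, -0.301, 0.149], [0.543, -0.292, 0.154]]
t orange [306 196  10  10  33] [310.4 200.4] [[0.446, -0.222, 0.087], [0.453, -0.212, 0.104], [0.466, -0.204, 0.109]]
t orange [335 201   9  10  43] [338.8 205.6] [[0.429, -0.295, 0.093], [0.439, -0.285, 0.103], [0.451, -0.278, 0.108]]
t green [257 223   4   4  10] [258.7 224.7] [[0.393, -0.083, 0.048], [0.395, -0.08, 0.052], [0.399, -0.076, 0.058]]
t violet [226 192  35  33 401] [242.6 207.8] [[0.411, -0.073, 0.082], [0.441, -0.038, 0.086], [0.471, -0.006, 0.09]]
t wood [328 155  33  33 476] [341.8 169.2] [[0.494, -0.339, 0.081], [0.539, -0.291, 0.086], [0.566, -0.269, 0.091]]
t wood [181 258  27  29 131] [194.  272.2] [[0.24, 0.07, 0.005], [0.272, 0.1, 0.01], [0.304, 0.131, 0.014]]
t wood [195 268  22  27 119] [205.2 281.1] [[0.219, 0.043, 0.006], [0.247, 0.07, 0.009], [0.277, 0.095, 0.015]]
s violet [394  16  24  17 291] [405.3  23.5] [[-0.725, -0.24
[... 1353 characters left out ...]
wood [335 192  29   7  99] [348.4 195.4] [[0.218, 0.045, 0.001], [0.249, 0.07, 0.01], [0.278, 0.097, 0.014]]
s wood [337 203  15   5  54] [343.9 205.2] [[0.275, 0.068, 0.003], [0.293, 0.081, 0.01], [0.308, 0.094, 0.014]]
s wood [ 186  255   77   97 2344] [227.6 292.7] [[0.383, -0.368, -0.572], [0.506, -0.185, -0.449], [0.572, -0.081, -0.3]]
s wood [ 266  271   47   39 1179] [288.5 290.6] [[0.38, -0.052, -0.311], [0.435, 0.007, -0.304], [0.488, 0.064, -0.299]]
s wood [ 292  286   61   93 2626] [323.3 330.9] [[0.176, 0.025, -0.573], [0.341, 0.103, -0.567], [0.484, 0.202, -0.56]]
s wood [262 342  31  22 190] [279.8 351.8] [[0.475, -0.007, -0.572], [0.501, 0.034, -0.566], [0.533, 0.071, -0.553]]
```

Run:
```python
from h import *
t=load("top0");s=load("scene0")
crop(s,232,172,328,250,"sc_stand",8)
crop(t,215,170,255,200,"tc_slot",16)
def cp(u,v,u0,v0,s): return (u+.5)/s-.5+u0,(v+.5)/s-.5+v0
scr=[ray(t,*cp(u,v,195,155,6),.052) for u,v in[(55,200),(395,68),(530,424),(185,556)]]
print(np.round(scr,4),np.mean(scr,0).round(4))
sl=[ray(t,*cp(u,v,195,155,6),.052) for u,v in[(157,168),(303,115),(316,158),(170,208)]]
print(np.round(sl,4),np.mean(sl,0).round(4))
P=cloud(t)
print("cover z",np.median(P[215:235,225:235,2]))
for n,(u,v) in dict(pt=(231,424),pb=(249,395),green=(386,422),tabc=(295,318)).items():
    print(n,ray(t,*cp(u,v,195,155,6),.061 if n!='green' else .052).round(4))
print(np.median(P[240:250,220:225,2]))
```

```text
[[ 0.4972  0.0652  0.052 ]
 [ 0.5527 -0.0872  0.052 ]
 [ 0.3932 -0.1432  0.052 ]
 [ 0.3388  0.01    0.052 ]] [ 0.4455 -0.0388  0.052 ]
[[ 0.5104  0.0197  0.052 ]
 [ 0.5326 -0.0457  0.052 ]
 [ 0.5132 -0.0512  0.052 ]
 [ 0.4924  0.0142  0.052 ]] [ 0.5122 -0.0158  0.052 ]
cover z 0.053894030790085146
pt [ 0.3962 -0.0119  0.061 ]
pb [ 0.4087 -0.02    0.061 ]
green [ 0.3955 -0.0797  0.052 ]
tabc [ 0.442  -0.0408  0.061 ]
0.05019817160283169
```

View pics/sc_stand.png

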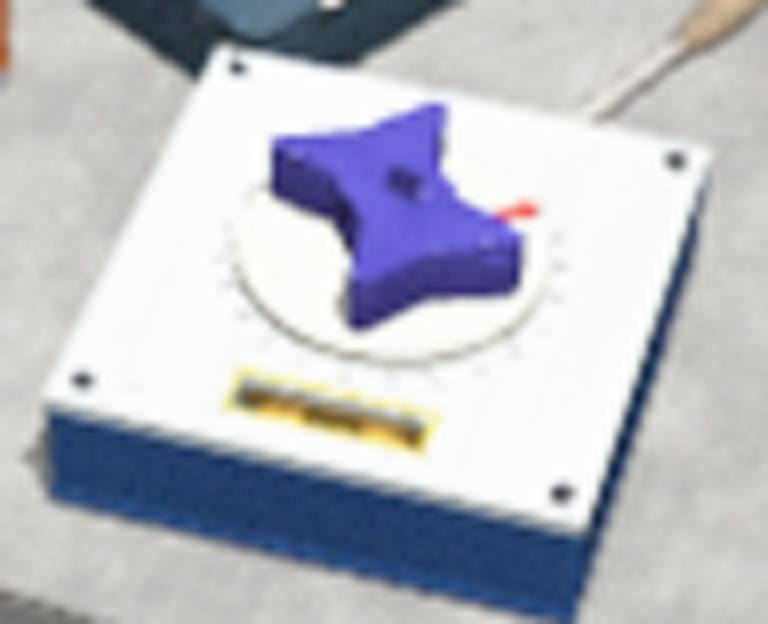

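View pics/tc_slot.png

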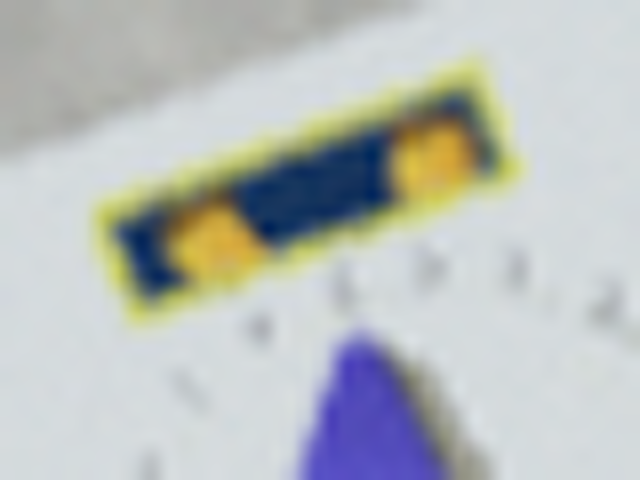

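Run:
```python
from h import *
t=load("top0");s=load("scene0")
def cp(u,v,u0,v0,s): return (u+.5)/s-.5+u0,(v+.5)/s-.5+v0
sl=[ray(s,*cp(u,v,232,172,8),.052) for u,v in[(238,370),(440,410),(428,452),(225,410)]]
print("slot s",np.round(sl,4).tolist(),np.mean(sl,0).round(4))
scr=[ray(s,*cp(u,v,232,172,8),.052) for u,v in[(237,67),(676,160),(562,492),(82,379)]]
print("scr s",np.round(scr,4).tolist(),np.mean(scr,0).round(4))
print("red tip s",ray(s,*cp(537,210,232,172,8),.061).round(4))
# slot dir etc
# rack top: plate corners in tc_rack (290,145) s8
pc=[ray(t,*cp(u,v,290,145,8),.085) for u,v in[(305,124),(524,82),(346,345)]]
print("rack t",np.round(pc,4).tolist(), "centre from diag",((pc[1]+pc[2])/2).round(4))
print("dot t",ray(t,*cp(467,189,290,145,8),.150).round(4))
hc=[ray(t,*cp(u,v,290,145,8),.150) for u,v in[(424,143),(490,133),(509,236),(440,249)]]
print("handle top t",np.round(hc,4).tolist(),np.mean(hc,0).round(4),np.linalg.norm(hc[0]-hc[1]),np.linalg.norm(hc[1]-hc[2]))
# scene (160,140) s6
pc=[ray(s,*cp(u,v,160,140,6),.085) for u,v in[(55,222),(183,277),(268,183)]]
print("rack s",np.round(pc,4).tolist(),"centre",((pc[0]+pc[2])/2).round(4))
print("dot s",ray(s,*cp(151,92,160,140,6),.150).round(4))
```

```text
slot s [[0.5124, -0.0495, 0.052], [0.4864, 0.0139, 0.052], [0.5044, 0.0218, 0.052], [0.5298, -0.0417, 0.052]] [ 0.5082 -0.0139  0.052 ]
scr s [[0.3892, -0.1436, 0.052], [0.3342, 0.0091, 0.052], [0.4925, 0.0658, 0.052], [0.5475, -0.0877, 0.052]] [ 0.4408 -0.0391  0.052 ]
red tip s [ 0.3946 -0.01    0.061 ]
rack t [[0.5599, -0.2631, 0.085], [0.572, -0.335, 0.085], [0.4873, -0.274, 0.085]] centre from diag [ 0.5297 -0.3045  0.085 ]
dot t [ 0.5298 -0.3036  0.15  ]
handle top t [[0.5444, -0.2909, 0.15], [0.547, -0.3113, 0.15], [0.5149, -0.316, 0.15], [0.5114, -0.2946, 0.15]] [ 0.5294 -0.3032  0.15  ] 0.020628464919162027 0.03240858108142009
rack s [[0.5687, -0.3342, 0.085], [0.5603, -0.2597, 0.085], [0.4859, -0.2751, 0.085]] centre [ 0.5273 -0.3047  0.085 ]
dot s [ 0.5263 -0.3042  0.15  ]
```

Candidates (scene0 800×600 px): the orange bar in the wooden rack (290,257) and the smaller look-alikes at (333,252) and (356,272). I choose the one in the rack: the handle top measures about 33×21 mm at z 0.15, and the others stand in small holders at z 0.105. The close crop confirms this. Decoys in the same pictures are two orange sticks and a screwdriver. The pointer lies about 73° (1.28 rad) clockwise of the green mark.

```bash
cat >> h.py <<'E'
def to(xyz,yaw=None,st=None):
    """tool-frame shift (mm) and rotvec (deg) from the measured pose to xyz, tool down with jaw axis at yaw (deg)"""
    from plant import manip
    st=st or manip.sense(); q=st["tcp_rot"]; r=R.from_quat(np.array(q)[[1,2,3,0]])
    d=r.inv().apply(np.array(xyz)-st["position"])*1000
    y=r.as_matrix()[:,1]; cur=np.degrees(np.arctan2(y[1],y[0])); 
    out="t=%.2f pos=%s yaw=%.1f shift=%s"%(st["time"],st["position"].round(4),cur,d.round(1))
    if yaw is not None:
        a=np.radians(yaw); M=np.column_stack([[-np.sin(a)*-1*-1*-1,0,0]]*3) if False else np.column_stack([np.array([np.cos(a-np.pi/2)*-1,np.sin(a-np.pi/2)*-1,0]),np.array([np.cos(a),np.sin(a),0]),[0,0,-1]])
        out+=" rot=%s"%(r.inv()*R.from_matrix(M)).as_rotvec(degrees=True).round(2)
    print(out)
E
python3 -c "
from h import *
to([.528,-.304,.25],98); to([.36,.09,.29],98)"
```

```text
t=0.10 pos=[0.1547 0.5533 0.2305] yaw=74.4 shift=[-590.5 -725.   -18.6] rot=[ -0.09  -0.04 -23.63]
t=0.10 pos=[0.1547 0.5533 0.2305] yaw=74.4 shift=[-322.5 -390.9  -59. ] rot=[ -0.09  -0.04 -23.63]
```

{"fn": "send_rows", "kwargs": {"rows": [[[-130,-157,-60,0,0,0,85],[-130,-157,-60,0,0,0,85],[-130,-157,-60,0,0,0,85],[-130,-157,-60,0,0,0,85],[-130,-157,-60,0,0,0,85]]]}}

```text
time: 0.52
position: [0.2361, 0.3694, 0.2901]
tcp_rot: [-0.0, 0.135, 0.991, -0.0]
force: [1.5, -0.0, 0.8]
finger_gap: 0.085
```

{"fn": "send_rows", "kwargs": {"rows": [[[-130,-160,0,0,0,-24,85],[-130,-160,0,0,0,-24,85],[-130,-160,0,0,0,-24,85],[-130,-160,0,0,0,-24,85],[-130,-160,0,0,0,-24,85]]]}}

```text
time: 0.93
position: [0.3063, 0.2092, 0.2901]
tcp_rot: [0.0, -0.076, 0.997, 0.0]
force: [1.4, -0.2, -0.5]
finger_gap: 0.0849
```

```bash
python3 -c "
from h import *
to([.528,-.304,.25],98)"
```

```text
t=0.93 pos=[0.3063 0.2092 0.2901] yaw=98.7 shift=[-141.1 -540.9   39.8] rot=[0.03 0.02 0.74]
```

{"fn": "send_rows", "kwargs": {"rows": [[[-50,-200,0,0,0,0.7,85],[-50,-200,0,0,0,0.7,85],[-50,-200,0,0,0,0.7,85],[-50,-200,0,0,0,0.7,85],[-50,-200,0,0,0,0.7,85]]]}}

```text
time: 1.35
position: [0.3852, 0.0172, 0.2902]
tcp_rot: [0.0, -0.067, 0.998, -0.0]
force: [1.4, 0.9, 0.1]
finger_gap: 0.0848
```

{"fn": "send_rows", "kwargs": {"rows": [[[-50,-200,0,0,0,0,85],[-50,-200,0,0,0,0,85],[-50,-200,0,0,0,0,85],[-50,-200,0,0,0,0,85],[-50,-200,0,0,0,0,85]]]}}

```text
time: 1.77
position: [0.4615, -0.1744, 0.2898]
tcp_rot: [-0.0, -0.066, 0.998, 0.0]
force: [0.1, 0.7, 0.4]
finger_gap: 0.0853
```

```bash
python3 -c "
from h import *
to([.528,-.304,.25],98)"
```

```text
t=1.77 pos=[ 0.4615 -0.1744  0.2898] yaw=97.6 shift=[ -48.7 -137.3   39.7] rot=[ 0.02 -0.02 -0.38]
```

{"fn": "send_rows", "kwargs": {"rows": [[[-48.5,-137,20,0,0,-0.4,85],[-48.5,-137,20,0,0,-0.4,85],[-48.5,-137,20,0,0,-0.4,85],[-48.5,-137,20,0,0,-0.4,85],[-48.5,-137,20,0,0,-0.4,85]]]}}

```text
time: 2.18
position: [0.5279, -0.3052, 0.2676]
tcp_rot: [-0.001, -0.069, 0.998, 0.001]
force: [-0.8, 0.8, -0.3]
finger_gap: 0.0851
```

Run:
```python
from h import *
from plant import manip
to([.528,-.304,.103],98)
for n in("scene","top"):
    c=manip.camera(n); np.savez(f"pics/{n}1.npz",**c)
    if n=="scene": crop(c,130,70,270,190,"s1",5)
    else: crop(c,270,120,400,220,"t1",6)
```

```text
t=2.18 pos=[ 0.5279 -0.3052  0.2676] yaw=97.9 shift=[ -0.6   0.9 164.6] rot=[ 0.07 -0.11 -0.13]
```

View pics/s1.png

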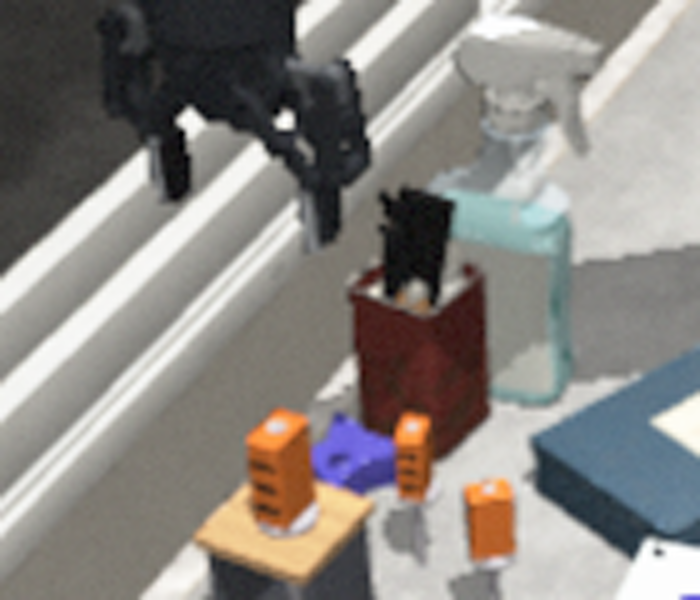

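View pics/t1.png

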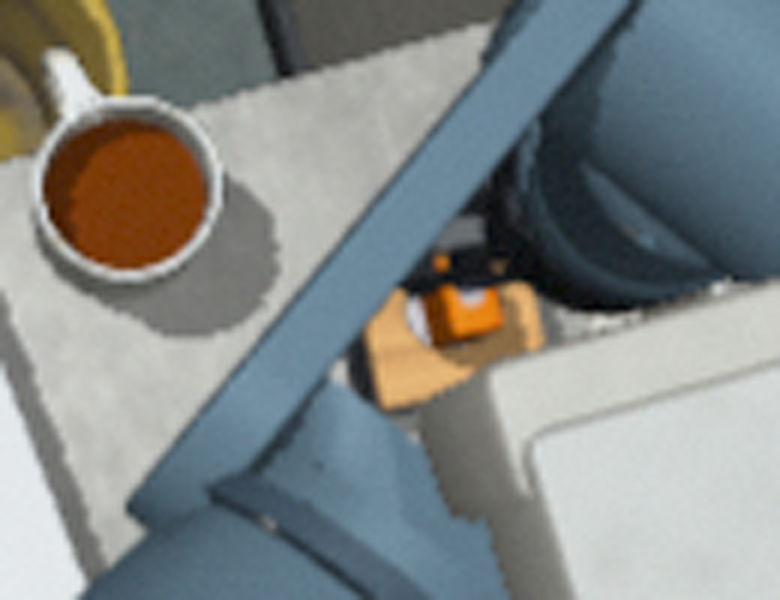

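Run:
```python
from h import *
c=load("scene1")
T=np.array([.5279,-.3052,.2806]);y=np.array([-.138,.99,0])*.0425
p=proj(c,[T,T+y,T-y,[.528,-.304,.15]]); print(((p-[130,70])*5).round(0))
P=cloud(c)
for u,v in[(168,108),(190,117),(165,106),(194,118)]: print(P[v,u].round(3))
```

```text
[[245. 222.]
 [313. 245.]
 [179. 199.]
 [272. 426.]]
[ 0.374 -0.527  0.14 ]
[ 0.536 -0.257  0.296]
[ 0.532 -0.35   0.291]
[ 0.53  -0.25   0.293]
```

{"fn": "send_rows", "kwargs": {"rows": [[[-0.3,1,40,0,0,0,85],[-0.3,1,80,0,0,0,85],[-0.3,1,110,0,0,0,85],[-0.3,1,135,0,0,0,85],[-0.3,1,150,0,0,0,85]]]}}

```text
time: 2.7
position: [0.5261, -0.2974, 0.1171]
tcp_rot: [-0.002, -0.071, 0.997, 0.002]
force: [-1.1, -0.1, 0.0]
finger_gap: 0.0848
```

{"fn": "send_rows", "kwargs": {"rows": [[[0,0,12,0,0,0,85],[0,0,12,0,0,0,60],[0,0,12,0,0,0,50],[0,0,12,0,0,0,40],[0,0,12,0,0,0,40]]], "force": 60}}

```text
time: 3.12
position: [0.5289, -0.3009, 0.1102]
tcp_rot: [0.001, -0.07, 0.998, -0.001]
force: [-0.3, 0.6, -0.7]
finger_gap: 0.0403
```

Run:
```python
from h import *
from plant import manip
to([.528,-.304,.103],98)
c=manip.camera("scene"); np.savez(f"pics/scene2.npz",**c)
crop(c,150,110,250,210,"s2",6)
```

```text
t=3.12 pos=[ 0.5289 -0.3009  0.1102] yaw=98.1 shift=[ 1.3 -2.9  7.2] rot=[-0.14  0.12  0.08]
```

View pics/s2.png

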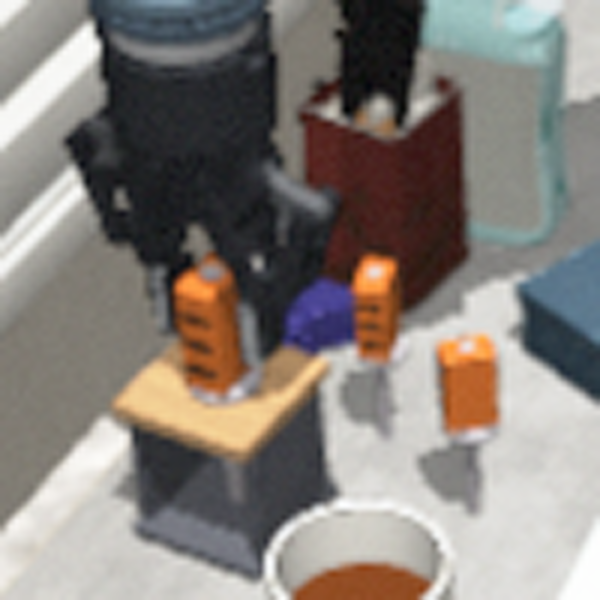

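{"fn": "send_rows", "kwargs": {"rows": [[[0,-2.5,5,0,0,0,40],[0,-2.5,5,0,0,0,40],[0,-2.5,5,0,0,0,40],[0,-2.5,5,0,0,0,40]]]}}

```text
time: 3.5
position: [0.5282, -0.3028, 0.1031]
tcp_rot: [-0.0, -0.07, 0.998, 0.0]
force: [-0.2, -0.2, 1.0]
finger_gap: 0.0403
```

{"fn": "send_rows", "kwargs": {"rows": [[[0,0,0,0,0,0,30],[0,0,0,0,0,0,15],[0,0,0,0,0,0,10],[0,0,0,0,0,0,10],[0,0,0,0,0,0,10]]], "force": 70}}

```text
time: 3.92
position: [0.5284, -0.3028, 0.1034]
tcp_rot: [0.0, -0.07, 0.998, -0.0]
force: [0.3, -0.5, 1.3]
finger_gap: 0.0212
```

Run:
```python
from h import *
from plant import manip
print(manip.sense()["force"].round(1),manip.sense()["finger_gap"])
to([.528,-.304,.183],98)
c=manip.camera("scene"); np.savez(f"pics/scene3.npz",**c)
crop(c,150,110,250,210,"s3",6)
```

```text
[ 0.3 -0.5  1.3] 0.02122149516699172
t=3.92 pos=[ 0.5284 -0.3028  0.1034] yaw=98.1 shift=[  0.5  -1.1 -79.6] rot=[-0.02  0.01  0.08]
```

View pics/s3.png

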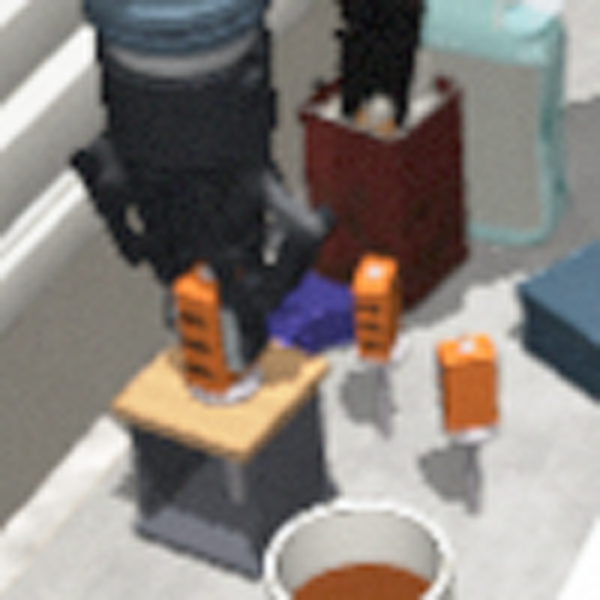

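{"fn": "send_rows", "kwargs": {"rows": [[[0,0,-10,0,0,0,10],[0,0,-40,0,0,0,10],[0,0,-75,0,0,0,10],[0,0,-110,0,0,0,10],[0,0,-135,0,0,0,10]]]}}

```text
time: 4.38
position: [0.5287, -0.3031, 0.242]
tcp_rot: [0.001, -0.07, 0.998, -0.001]
force: [0.6, -0.9, -0.2]
finger_gap: 0.0212
```

Run:
```python
from h import *
from plant import manip
print(manip.sense()["force"].round(1),manip.sense()["finger_gap"])
to([.5106+.0008,-.0136-.0024,.190],98)
```

```text
[ 0.6 -0.9 -0.2] 0.021213649595232996
t=4.38 pos=[ 0.5287 -0.3031  0.242 ] yaw=98.1 shift=[-23.1 286.8  51.4] rot=[-0.12  0.11  0.08]
```

{"fn": "send_rows", "kwargs": {"rows": [[[-3,35,0,0,0,0,10],[-6,70,0,0,0,0,10],[-9,108,0,0,0,0,10],[-12,146,0,0,0,0,10],[-15,184,0,0,0,0,10]]]}}

```text
time: 4.8
position: [0.5166, -0.1169, 0.2386]
tcp_rot: [0.0, -0.07, 0.998, 0.0]
force: [0.6, 0.6, -1.9]
finger_gap: 0.0213
```

{"fn": "send_rows", "kwargs": {"rows": [[[-3,35,0,0,0,0,10],[-5,65,10,0,0,0,10],[-7,90,30,0,0,0,10],[-8,103,48,0,0,0,10],[-8,103,48,0,0,0,10]]]}}

```text
time: 5.22
position: [0.5076, -0.0119, 0.187]
tcp_rot: [-0.003, -0.072, 0.997, 0.001]
force: [-1.5, -0.2, -2.5]
finger_gap: 0.0209
```

{"fn": "send_rows", "kwargs": {"rows": [[[0,0,0,0,0,0,10],[0,0,0,0,0,0,10]]]}}

```text
time: 5.38
position: [0.5113, -0.0161, 0.1913]
tcp_rot: [0.001, -0.07, 0.998, -0.0]
force: [0.1, -0.3, -1.4]
finger_gap: 0.0213
```

Run:
```python
from h import *
from plant import manip
print(manip.sense()["force"].round(1),manip.sense()["finger_gap"])
to([.5106+.0008,-.0136-.0024,.190],98)
for n in("scene","top"):
    c=manip.camera(n); np.savez(f"pics/{n}4.npz",**c)
    if n=="scene": crop(c,220,130,330,240,"s4",5)
    else: crop(c,180,130,300,240,"t4",5)
```

```text
[ 0.1 -0.3 -1.4] 0.021276867261501638
t=5.38 pos=[ 0.5113 -0.0161  0.1913] yaw=98.1 shift=[-0.1  0.1  1.3] rot=[-0.05  0.06  0.07]
```

View pics/s4.png

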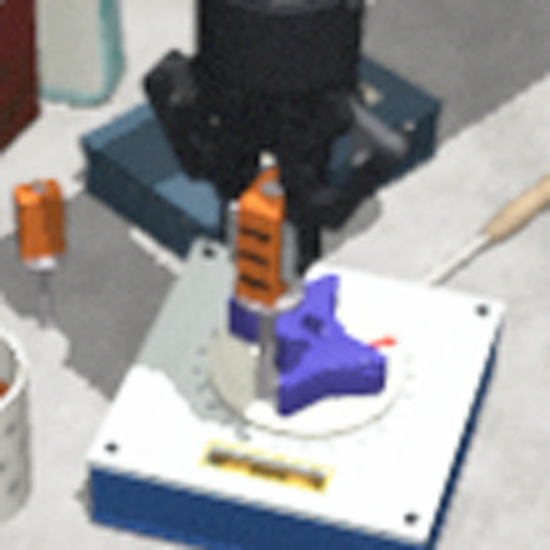

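View pics/t4.png

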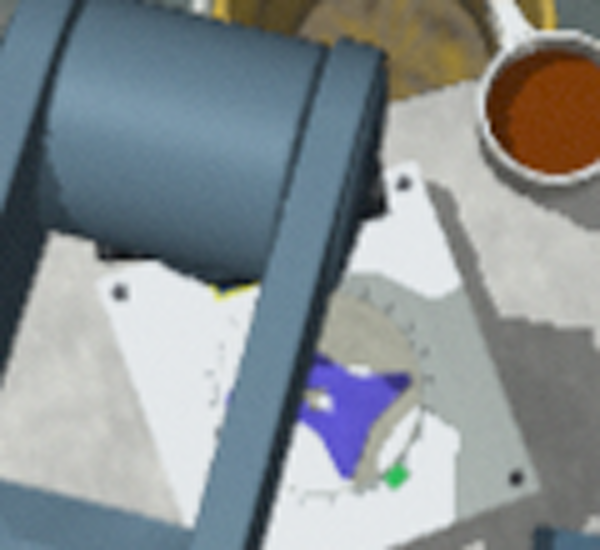

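Run:
```python
from h import *
c=load("scene4"); crop(c,255,165,295,230,"s4b",10)
def cp(u,v,u0,v0,s): return (u+.5)/s-.5+u0,(v+.5)/s-.5+v0
p=proj(c,[[.5113,-.0161,.101],[.5113,-.0161,.191-.0187+.0253+.022]]); print(((p-[220,130]+.5)*5-.5).round(0),((p-[255,165]+.5)*10-.5).round(0))
```

```text
[[263. 400.]
 [270. 221.]] [[177. 451.]
 [190.  93.]]
```

View pics/s4b.png

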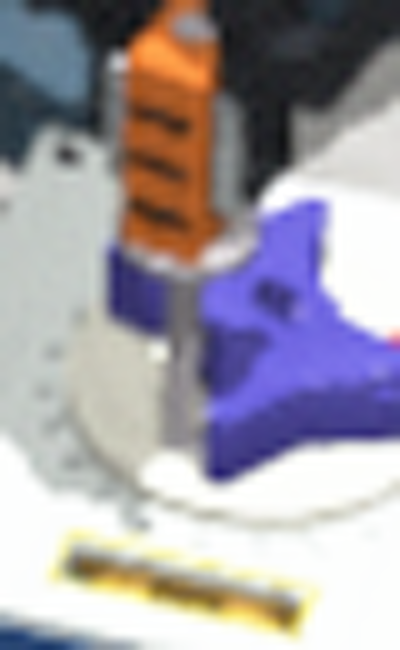

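{"fn": "send_rows", "kwargs": {"rows": [[[0.7,0,15,0,0,0,10],[0.7,0,30,0,0,0,10],[0.7,0,43,0,0,0,10],[0.7,0,43,0,0,0,10],[0.7,0,43,0,0,0,10]]]}}

```text
time: 5.9
position: [0.5101, -0.0163, 0.1475]
tcp_rot: [-0.0, -0.07, 0.998, 0.0]
force: [0.2, 0.2, -1.7]
finger_gap: 0.0216
```

Run:
```python
from h import *
from plant import manip
print(manip.sense()["force"].round(1),manip.sense()["finger_gap"])
to([.5106,-.0157,.148],98)
for n in("scene","top"):
    c=manip.camera(n); np.savez(f"pics/{n}5.npz",**c)
    if n=="scene": crop(c,250,170,300,230,"s5",10)
```

```text
[ 0.2  0.2 -1.7] 0.021558899110117952
t=5.90 pos=[ 0.5101 -0.0163  0.1475] yaw=98.0 shift=[-0.6  0.5 -0.5] rot=[ 0.   -0.02 -0.01]
```

View pics/s5.png

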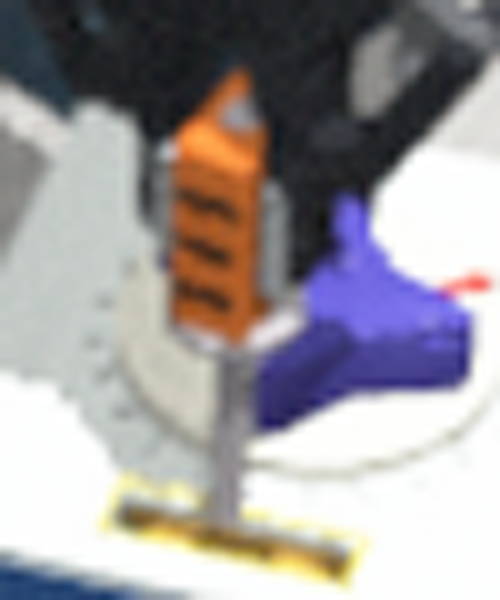

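Run:
```python
from h import *
c=load("scene5"); im=c["img"][214:232,262:286,::-1]
cv2.imwrite("pics/s5b.png",cv2.resize(im,None,fx=30,fy=30,interpolation=cv2.INTER_NEAREST))
# predicted outlines: slot inner rect & tip circle in crop coords
T=np.array([.5101,-.0163,.057]);a=np.linspace(0,2*np.pi,40)
circ=T+.0045*np.c_[np.cos(a),np.sin(a),0*a]
p=(proj(c,circ)-[262,214]+.5)*30-.5; print(p.min(0),p.max(0))
ctr=proj(c,[.5082,-.0139,.052]); print((ctr-[262,214]+.5)*30-.5)
```

```text
[262.20713178 202.81128178] [365.32228939 276.49667714]
[[347.24551437 279.46750661]]
```

View pics/s5b.png

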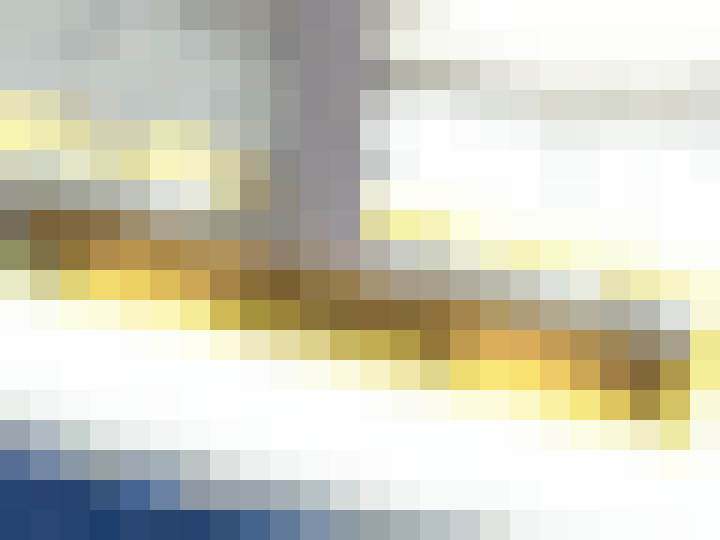

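{"fn": "send_rows", "kwargs": {"rows": [[[0,0,6,0,0,0,10],[0,0,12,0,0,0,10],[0,0,16,0,0,0,10],[0,0,18,0,0,0,10],[0,0,18,0,0,0,10]]]}}

```text
time: 6.42
position: [0.5095, -0.0153, 0.1284]
tcp_rot: [-0.001, -0.07, 0.998, 0.0]
force: [0.9, -0.9, -1.6]
finger_gap: 0.0212
```

{"fn": "send_rows", "kwargs": {"rows": [[[0,0,4,0,0,0,10],[0,0,8,0,0,0,10],[0,0,12,0,0,0,10],[0,0,15,0,0,0,10],[0,0,15,0,0,0,10]]]}}

```text
time: 6.83
position: [0.5094, -0.0153, 0.1133]
tcp_rot: [-0.001, -0.07, 0.998, 0.0]
force: [-0.7, 0.3, -1.9]
finger_gap: 0.021
```

Run:
```python
from h import *
from plant import manip
print(manip.sense()["force"].round(1),manip.sense()["finger_gap"])
to([.5106,-.0157,.1145],98)
for n in("scene","top"):
    c=manip.camera(n); np.savez(f"pics/{n}6.npz",**c)
    if n=="scene": crop(c,240,160,320,230,"s6",8)
    else: crop(c,195,155,295,255,"t6",6)
```

```text
[-0.7  0.3 -1.9] 0.02095512540653268
t=6.83 pos=[ 0.5094 -0.0153  0.1133] yaw=98.1 shift=[-1.1 -0.5 -1.2] rot=[ 0.03 -0.08  0.07]
```

View pics/s6.png

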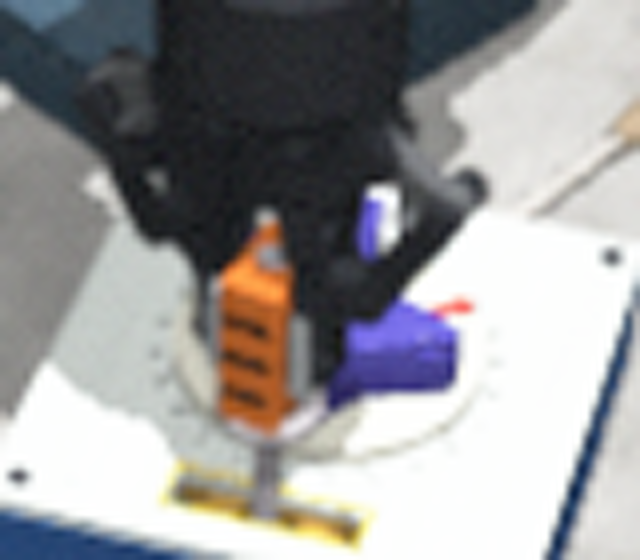

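View pics/t6.png

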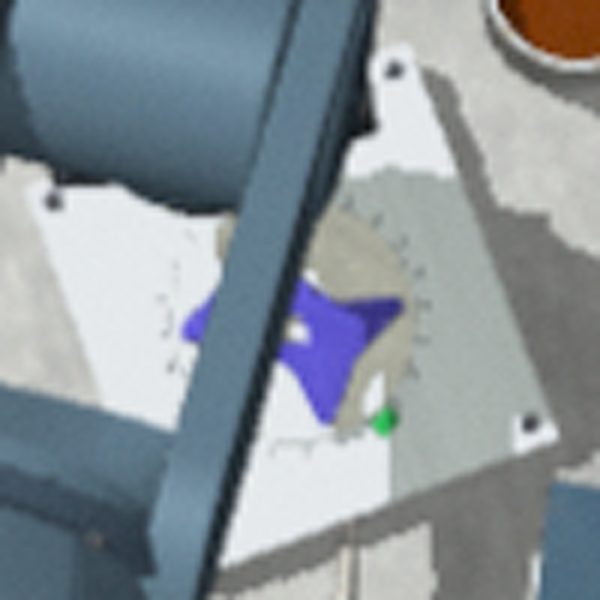

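{"fn": "send_rows", "kwargs": {"rows": [[[0.6,4,0,0,0,0,10],[1.4,8,0,0,0,0,10],[2.3,12,0,0,0,0,10],[3.1,16,0,0,0,0,10],[4,20,0,0,0,0,10]]]}}

```text
time: 7.35
position: [0.5033, 0.0039, 0.1145]
tcp_rot: [0.0, -0.07, 0.998, -0.0]
force: [0.6, -3.2, -1.1]
finger_gap: 0.0213
```

{"fn": "send_rows", "kwargs": {"rows": [[[0.5,3,0,0,0,0,10],[1,5,0,0,0,0,10],[1,5,0,0,0,0,10]]]}}

```text
time: 7.6
position: [0.5015, 0.0091, 0.1143]
tcp_rot: [0.0, -0.071, 0.998, 0.0]
force: [0.1, -0.8, -1.0]
finger_gap: 0.0215
```

```bash
cat >> h.py <<'E'
AX=np.array([.4400,-.0388]); SL=np.array([.5100,-.0138]); XS=np.array([.941,.337]); YS=np.array([-.337,.941])
def look(tag):
    from plant import manip
    st=manip.sense(); d=st["position"][:2]-SL
    print("t=%.2f"%st["time"],"F",st["force"].round(1),"T",st["ft_torque"].round(2),"gap",round(st["finger_gap"],4),"slot xy mm",(d@XS*1e3).round(1),(d@YS*1e3).round(1),"z",st["position"][2].round(4))
    c=manip.camera("scene"); np.savez(f"pics/scene{tag}.npz",**c); crop(c,240,160,320,230,f"s{tag}",8)
    h=cv2.cvtColor(c["img"],cv2.COLOR_RGB2HSV)[160:230,240:320]
    m=((h[...,0]<6)|(h[...,0]>172))&(h[...,1]>110)&(h[...,2]>120)
    k,l,s,ce=cv2.connectedComponentsWithStats(m.astype(np.uint8))
    for i in range(1,k):
        q=ray(c,ce[i][0]+240,ce[i][1]+160,.061); e=q[:2]-np.array([.4408,-.0391])+np.array([.0015,0])
        print("red",s[i,4],ce[i].round(1),"r",np.linalg.norm(e).round(4),"ang",np.degrees(np.arctan2(e[1],e[0])).round(1))
E
python3 -c "
from h import *
look('7')"
```

```text
t=7.60 F [ 0.1 -0.8 -1. ] T [-0.18 -0.06 -0.01] gap 0.0215 slot xy mm -0.3 24.4 z 0.1143
```

View pics/s7.png

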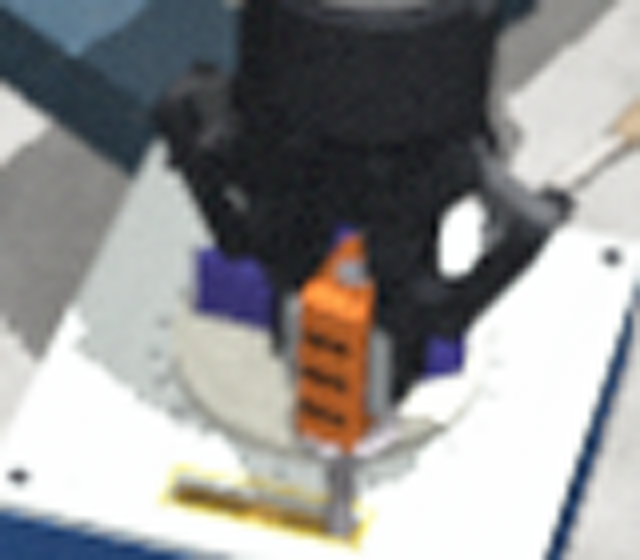

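{"fn": "send_rows", "kwargs": {"rows": [[[-0.4,-2,0,0,0,0,10],[-0.4,-2,-7,0,0,0,10],[-0.4,-2,-14,0,0,0,10],[-0.4,-2,-20,0,0,0,10],[-0.4,-2,-20,0,0,0,10]]]}}

```text
time: 8.07
position: [0.5035, 0.0064, 0.1361]
tcp_rot: [0.001, -0.07, 0.998, -0.0]
force: [0.3, -0.7, -1.0]
finger_gap: 0.0213
```

{"fn": "send_rows", "kwargs": {"rows": [[[-1.6,-8,0,0,0,0,10],[-4,-20,0,0,0,0,10],[-6.5,-32,0,0,0,0,10],[-8.5,-41,0,0,0,0,10],[-8.8,-43,0,0,0,0,10]]]}}

```text
time: 8.48
position: [0.5178, -0.037, 0.1341]
tcp_rot: [0.0, -0.069, 0.998, -0.0]
force: [-0.8, -0.3, -2.0]
finger_gap: 0.021
```

Run:
```python
from h import *
from plant import manip
look('8')
c=manip.camera("top"); np.savez(f"pics/top8.npz",**c);crop(c,195,155,295,255,"t8",6)
```

```text
t=8.48 F [-0.8 -0.3 -2. ] T [-0.02  0.03 -0.01] gap 0.021 slot xy mm -0.5 -24.4 z 0.1341
red 4 [55.  35.5] r 0.0489 ang 161.2
```

View pics/s8.png

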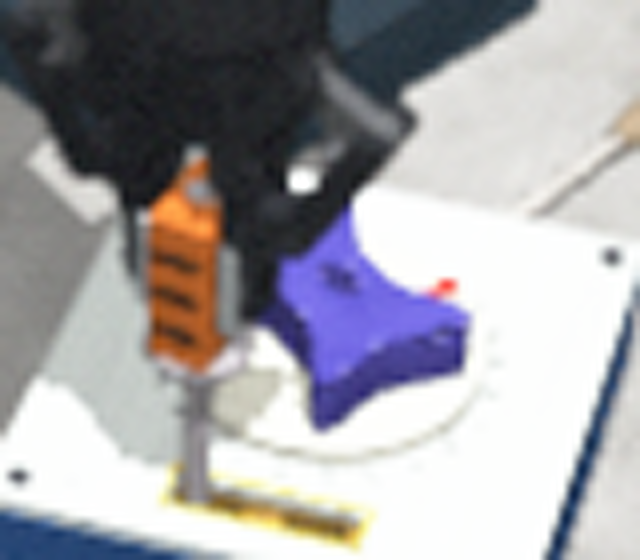

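View pics/t8.png

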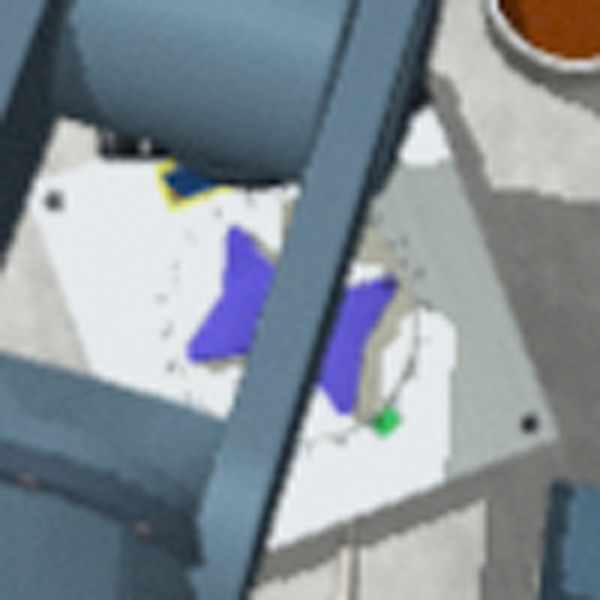

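{"fn": "send_rows", "kwargs": {"rows": [[[0,0,6,0,0,0,10],[0,0,12,0,0,0,10],[0,0,17,0,0,0,10],[0,0,20,0,0,0,10],[0,0,20,0,0,0,10]]]}}

```text
time: 9.0
position: [0.5161, -0.0341, 0.1129]
tcp_rot: [-0.001, -0.071, 0.998, 0.0]
force: [0.7, 0.5, -1.5]
finger_gap: 0.0213
```

{"fn": "send_rows", "kwargs": {"rows": [[[0.8,4,0,0,0,0,10],[1.6,8,0,0,0,0,10],[2.4,12,0,0,0,0,10],[3.2,16,0,0,0,0,10],[4,20,0,0,0,0,10]]]}}

```text
time: 9.42
position: [0.5105, -0.0152, 0.1146]
tcp_rot: [0.001, -0.07, 0.998, -0.0]
force: [0.3, -2.6, -2.0]
finger_gap: 0.021
```

{"fn": "send_rows", "kwargs": {"rows": [[[0.8,4,0,0,0,0,10],[1.6,8,0,0,0,0,10],[2.4,12,0,0,0,0,10],[3.2,16,0,0,0,0,10],[4,20,0,0,0,0,10]]]}}

```text
time: 9.83
position: [0.5033, 0.0041, 0.1142]
tcp_rot: [-0.0, -0.07, 0.998, -0.0]
force: [-0.4, -1.8, -1.0]
finger_gap: 0.0213
```

{"fn": "send_rows", "kwargs": {"rows": [[[0.8,4,0,0,0,0,10],[1.6,8,0,0,0,0,10],[1.8,9,0,0,0,0,10],[1.8,9,0,0,0,0,10]]]}}

```text
time: 10.17
position: [0.5005, 0.0122, 0.1143]
tcp_rot: [0.0, -0.071, 0.998, -0.001]
force: [1.4, -3.1, -2.7]
finger_gap: 0.0214
```

Run:
```python
from h import *
from plant import manip
look('9')
c=manip.camera("top"); np.savez(f"pics/top9.npz",**c);crop(c,195,155,295,255,"t9",6)
```

```text
t=10.17 F [ 1.4 -3.1 -2.7] T [-1.1  -0.32 -0.03] gap 0.0214 slot xy mm -0.1 27.6 z 0.1143
red 1 [43. 31.] r 0.0463 ang -152.7
```

View pics/t9.png

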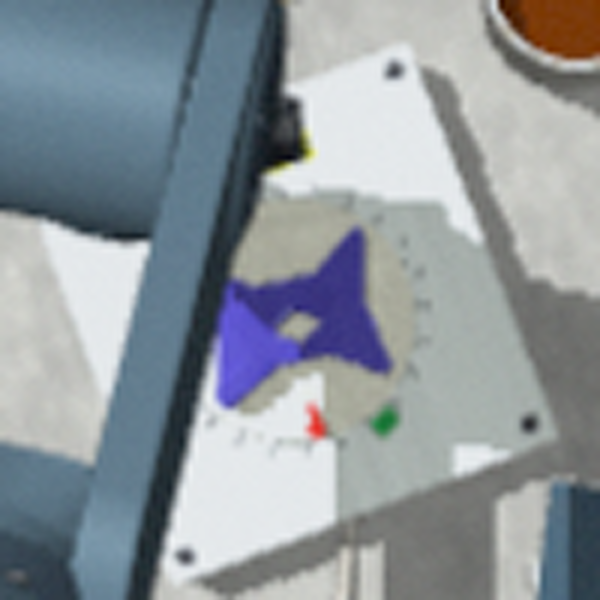

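Run:
```python
from h import *
def cp(u,v,u0,v0,s): return (u+.5)/s-.5+u0,(v+.5)/s-.5+v0
t=load("top9")
ax=np.array([.5122,-.0158])-.075*XS; print(ax)
for n,p,z in(("pt",(319,437),.061),("g",(386,422),.052)):
    e=ray(t,*cp(*p,195,155,6),z)[:2]-ax; print(n,np.linalg.norm(e).round(4),np.degrees(np.arctan2(e[1],e[0])).round(1))
```

```text
[ 0.441625 -0.041075]
pt 0.0528 -169.9
g 0.0601 -140.0
```

{"fn": "send_rows", "kwargs": {"rows": [[[-0.4,-2,0,0,0,0,10],[-0.6,-3,0,0,0,0,10],[-0.6,-3,-8,0,0,0,10],[-0.6,-3,-15,0,0,0,10],[-0.6,-3,-20,0,0,0,10]]]}}

```text
time: 10.68
position: [0.5018, 0.0098, 0.1354]
tcp_rot: [0.0, -0.07, 0.998, 0.0]
force: [0.1, -1.0, -1.0]
finger_gap: 0.021
```

{"fn": "send_rows", "kwargs": {"rows": [[[-1.6,-8,0,0,0,0,10],[-4,-20,0,0,0,0,10],[-6.5,-32,0,0,0,0,10],[-8.5,-42,0,0,0,0,10],[-9.2,-45,0,0,0,0,10]]]}}

```text
time: 11.1
position: [0.5175, -0.036, 0.1341]
tcp_rot: [0.0, -0.069, 0.998, -0.0]
force: [0.2, 0.0, -1.1]
finger_gap: 0.0215
```

Run:
```python
from h import *
from plant import manip
look('10')
```

```text
t=11.10 F [ 0.2  0.  -1.1] T [-0.02 -0.04  0.02] gap 0.0215 slot xy mm -0.4 -23.4 z 0.1341
red 2 [47.5 31. ] r 0.0502 ang -167.0
```

View pics/s10.png

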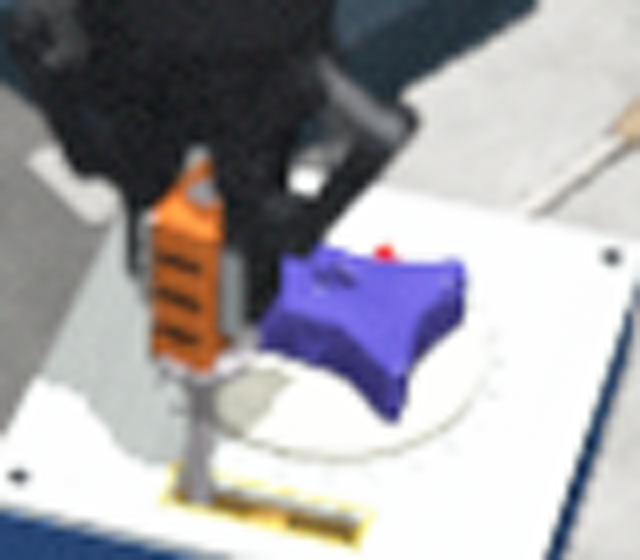

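{"fn": "send_rows", "kwargs": {"rows": [[[0,0,6,0,0,0,10],[0,0,12,0,0,0,10],[0,0,17,0,0,0,10],[0,0,20,0,0,0,10],[0,0,20,0,0,0,10]]]}}

```text
time: 11.57
position: [0.5159, -0.0331, 0.1129]
tcp_rot: [-0.001, -0.071, 0.998, 0.0]
force: [-0.6, -0.3, -0.6]
finger_gap: 0.0212
```

{"fn": "send_rows", "kwargs": {"rows": [[[0.8,4,0,0,0,0,10],[1.6,8,0,0,0,0,10],[2.4,12,0,0,0,0,10],[3.2,16,0,0,0,0,10],[4,20,0,0,0,0,10]]]}}

```text
time: 11.98
position: [0.5103, -0.0142, 0.1145]
tcp_rot: [0.001, -0.071, 0.998, -0.0]
force: [0.7, -1.9, -1.6]
finger_gap: 0.0212
```

{"fn": "send_rows", "kwargs": {"rows": [[[0.8,4,0,0,0,0,10],[1.6,8,0,0,0,0,10],[2.4,12,0,0,0,0,10],[3.2,16,0,0,0,0,10],[3.2,16,0,0,0,0,10]]]}}

```text
time: 12.4
position: [0.5044, 0.0018, 0.1142]
tcp_rot: [-0.0, -0.071, 0.998, 0.0]
force: [0.9, -0.4, -2.0]
finger_gap: 0.0215
```

Run:
```python
from h import *
from plant import manip
look('11')
c=manip.camera("top"); np.savez(f"pics/top11.npz",**c);crop(c,195,155,295,255,"t11",6)
```

```text
t=12.40 F [ 0.9 -0.4 -2. ] T [-0.05  0.04 -0.01] gap 0.0215 slot xy mm -0.0 16.6 z 0.1142
```

View pics/t11.png

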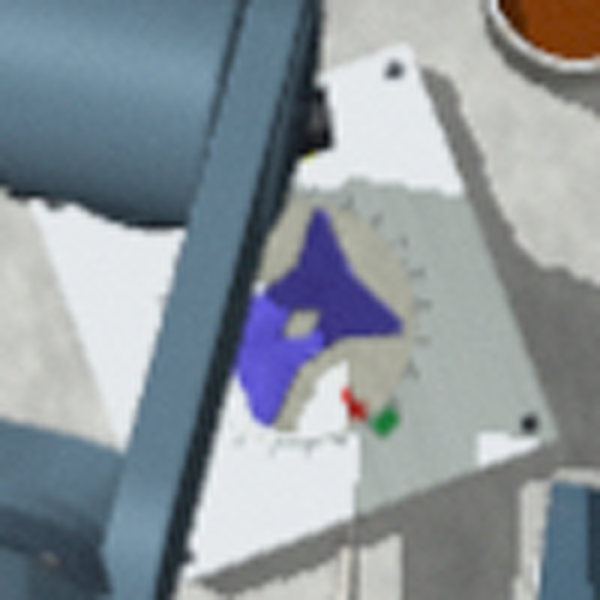

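{"fn": "send_rows", "kwargs": {"rows": [[[0.6,3,0,0,0,0,10],[1.2,6,0,0,0,0,10],[1.8,9,0,0,0,0,10],[1.9,9.6,0,0,0,0,10],[1.9,9.6,0,0,0,0,10]]]}}

```text
time: 12.92
position: [0.5013, 0.0105, 0.1142]
tcp_rot: [0.0, -0.07, 0.998, 0.0]
force: [0.4, -2.0, -1.1]
finger_gap: 0.0214
```

Run:
```python
from h import *
from plant import manip
look('12')
c=manip.camera("top"); np.savez(f"pics/top12.npz",**c);crop(c,225,205,275,245,"t12",14)
```

```text
t=12.92 F [ 0.4 -2.  -1.1] T [-0.31 -0.1   0.02] gap 0.0214 slot xy mm 0.0 25.7 z 0.1142
```

View pics/t12.png

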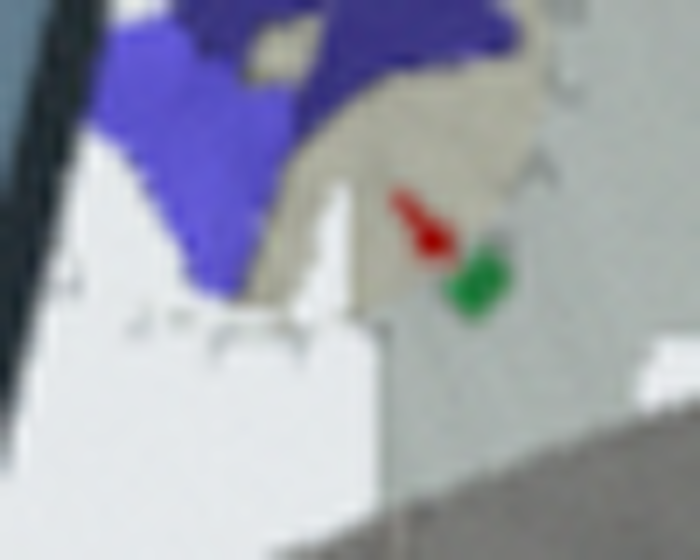

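Run:
```python
from h import *
def cp(u,v,u0,v0,s): return (u+.5)/s-.5+u0,(v+.5)/s-.5+v0
t=load("top12")
ax=np.array([.4416,-.0405])
for n,p,z in(("pt",(456,255),.061),("pm",(432,238),.061),("pb",(395,190),.061),("g",(478,284),.052)):
    e=ray(t,*cp(*p,225,205,14),z)[:2]-ax; print(n,np.linalg.norm(e).round(4),np.degrees(np.arctan2(e[1],e[0])).round(1))
to([.5284,-.3028,.25],98.1)
```

```text
pt 0.0532 -139.3
pm 0.0478 -140.7
pb 0.0364 -139.9
g 0.0599 -139.9
t=13.02 pos=[0.5014 0.0104 0.1142] yaw=98.1 shift=[  17.2 -313.8 -136. ] rot=[ 0.03 -0.   -0.03]
```

Pointer −140°, mark −139.9°: aligned. Now I back off, lift out and return the bar.

{"fn": "send_rows", "kwargs": {"rows": [[[-0.4,-2,0,0,0,0,10],[-0.6,-3,0,0,0,0,10],[-0.6,-3,-10,0,0,0,10],[-0.6,-3,-25,0,0,0,10],[-0.6,-3,-45,0,0,0,10]]]}}

```text
time: 13.43
position: [0.5013, 0.0075, 0.1589]
tcp_rot: [-0.002, -0.07, 0.998, 0.001]
force: [0.8, 0.1, -1.2]
finger_gap: 0.0213
```

{"fn": "send_rows", "kwargs": {"rows": [[[0,0,-30,0,0,0,10],[0,0,-60,0,0,0,10],[0,0,-85,0,0,0,10],[0,0,-90,0,0,0,10]]]}}

```text
time: 13.77
position: [0.5049, 0.0069, 0.255]
tcp_rot: [0.004, -0.07, 0.998, -0.001]
force: [0.4, -0.3, -0.7]
finger_gap: 0.0213
```

Run:
```python
from h import *
look('13')
to([.5284,-.3028,.25],98.1)
```

```text
t=13.77 F [ 0.4 -0.3 -0.7] T [-0.01  0.03  0.02] gap 0.0213 slot xy mm 2.1 21.2 z 0.255
red 1 [40. 29.] r 0.0539 ang -142.6
t=13.82 pos=[0.5045 0.0069 0.2536] yaw=98.1 shift=[  19.8 -310.     4.2] rot=[-0.14  0.39 -0.03]
```

{"fn": "send_rows", "kwargs": {"rows": [[[2,-35,0,0,0,0,10],[4,-72,0,0,0,0,10],[6,-110,0,0,0,0,10],[8,-148,0,0,0,0,10],[10,-186,0,0,0,0,10]]]}}

```text
time: 14.23
position: [0.5177, -0.1794, 0.2475]
tcp_rot: [-0.001, -0.071, 0.998, 0.001]
force: [0.6, 0.0, -0.8]
finger_gap: 0.021
```

{"fn": "send_rows", "kwargs": {"rows": [[[2,-37,0,0,0,0,10],[4,-70,0,0,0,0,10],[6,-98,0,0,0,0,10],[7.8,-118,0,0,0,0,10],[7.8,-125,0,0,0,0,10]]]}}

```text
time: 14.65
position: [0.5273, -0.3058, 0.2469]
tcp_rot: [-0.001, -0.069, 0.998, 0.001]
force: [-1.1, 0.1, -0.6]
finger_gap: 0.0213
```

{"fn": "send_rows", "kwargs": {"rows": [[[0,0,15,0,0,0,10],[0,0,20,0,0,0,10],[0,0,20,0,0,0,10]]]}}

```text
time: 14.9
position: [0.5271, -0.3013, 0.2261]
tcp_rot: [-0.002, -0.071, 0.998, 0.002]
force: [-0.6, 0.1, -1.5]
finger_gap: 0.0212
```

Run:
```python
from h import *
from plant import manip
to([.5284,-.3033,.200],98.1)
c=manip.camera("scene"); np.savez("pics/scene14.npz",**c); crop(c,150,100,250,210,"s14",5)
```

```text
t=14.90 pos=[ 0.5271 -0.3013  0.2261] yaw=98.1 shift=[-1.1 -2.2 26. ] rot=[ 0.27 -0.21 -0.01]
```

View pics/s14.png

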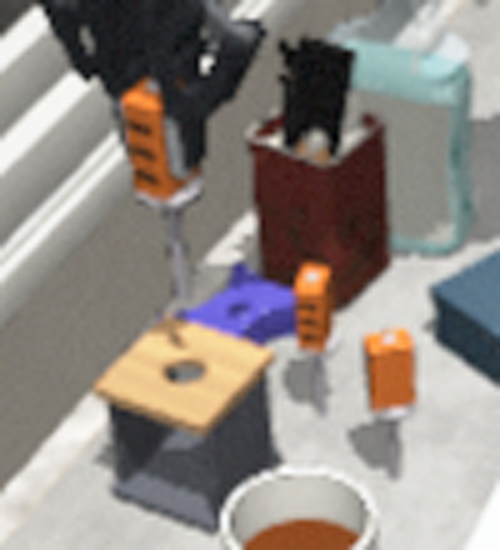

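{"fn": "send_rows", "kwargs": {"rows": [[[0,0,15,0,0,0,10],[0,0,35,0,0,0,10],[0,0,43,0,0,0,10],[0,0,43,0,0,0,10],[0,0,43,0,0,0,10]]]}}

```text
time: 15.37
position: [0.5285, -0.3026, 0.1864]
tcp_rot: [-0.0, -0.071, 0.997, 0.0]
force: [0.7, -0.1, -1.2]
finger_gap: 0.021
```

Run:
```python
from h import *
from plant import manip
a=load("scene14"); print("hole",ray(a,186.4,173.8,.085).round(4))
to([.5284,-.3033,.183],98.1)
c=manip.camera("scene"); np.savez("pics/scene15.npz",**c); crop(c,165,130,215,190,"s15",10)
p=manip.sense()["position"]; print(((proj(c,[p-[0,0,.0904]])-[165,130]+.5)*10-.5).round(0))
```

```text
hole [ 0.5293 -0.3037  0.085 ]
t=15.37 pos=[ 0.5285 -0.3026  0.1864] yaw=98.1 shift=[ 0.2 -0.7  3.4] rot=[ 0.03 -0.03  0.01]
[[217. 410.]]
```

View pics/s15.png

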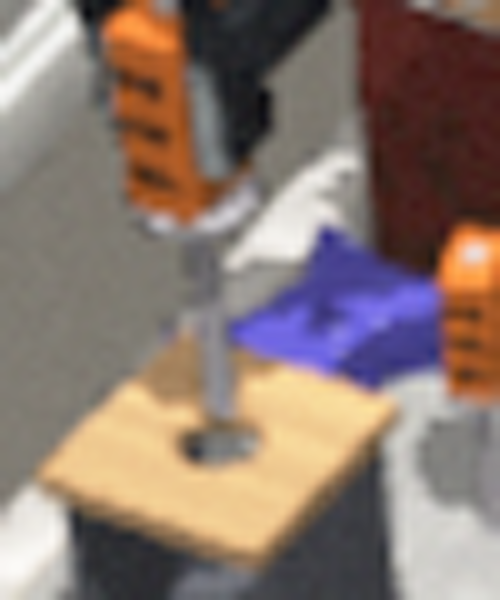

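{"fn": "send_rows", "kwargs": {"rows": [[[0,-0.6,20,0,0,0,10],[0,-0.6,40,0,0,0,10],[0,-0.6,60,0,0,0,10],[0,-0.6,72,0,0,0,10],[0,-0.6,76,0,0,0,10]]]}}

```text
time: 15.83
position: [0.528, -0.3032, 0.1089]
tcp_rot: [-0.001, -0.07, 0.998, 0.001]
force: [-0.2, 0.5, -1.4]
finger_gap: 0.0211
```

{"fn": "send_rows", "kwargs": {"rows": [[[0,0,3,0,0,0,10],[0,0,5,0,0,0,10],[0,0,5,0,0,0,10],[0,0,5,0,0,0,10]]]}}

```text
time: 16.17
position: [0.5292, -0.3042, 0.1063]
tcp_rot: [0.001, -0.07, 0.998, -0.001]
force: [0.3, 0.4, -1.1]
finger_gap: 0.0213
```

Run:
```python
from h import *
from plant import manip
to([.5284,-.3033,.1034],98.1)
print(manip.sense()["force"].round(1))
c=manip.camera("scene"); np.savez("pics/scene16.npz",**c); crop(c,165,130,215,190,"s16",10)
```

```text
t=16.17 pos=[ 0.5292 -0.3042  0.1063] yaw=98.1 shift=[0.6 1.  2.9] rot=[-0.08  0.07 -0.03]
[ 0.3  0.4 -1.1]
```

View pics/s16.png

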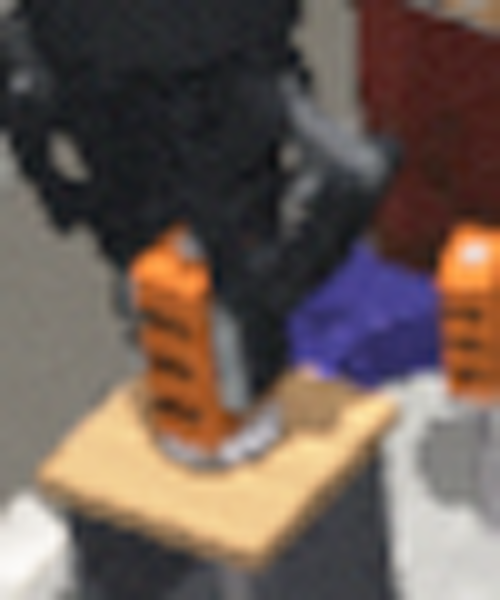

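Down 3 mm more until the plate carries it, then release slowly.

{"fn": "send_rows", "kwargs": {"rows": [[[0,0.5,1.5,0,0,0,10],[0,0.5,2.7,0,0,0,10],[0,0.5,2.7,0,0,0,10],[0,0.5,2.7,0,0,0,10]]]}}

```text
time: 16.55
position: [0.5289, -0.3035, 0.1034]
tcp_rot: [0.0, -0.07, 0.998, -0.0]
force: [-0.9, 0.8, 3.4]
finger_gap: 0.0209
```

{"fn": "send_rows", "kwargs": {"rows": [[[0,0,0,0,0,0,24],[0,0,0,0,0,0,30],[0,0,0,0,0,0,40],[0,0,0,0,0,0,40],[0,0,0,0,0,0,40]]]}}

```text
time: 16.97
position: [0.5284, -0.3032, 0.1023]
tcp_rot: [-0.0, -0.07, 0.998, 0.0]
force: [-0.8, 0.2, -0.1]
finger_gap: 0.0402
```

Run:
```python
from h import *
from plant import manip
to([.5284,-.3033,.1034],98.1)
print(manip.sense()["force"].round(1))
c=manip.camera("scene"); np.savez("pics/scene17.npz",**c); crop(c,165,130,215,190,"s17",10)
```

```text
t=16.97 pos=[ 0.5284 -0.3032  0.1023] yaw=98.1 shift=[-0.  -0.1 -1.1] rot=[ 0.01 -0.01 -0.03]
[-0.8  0.2 -0.1]
```

View pics/s17.png

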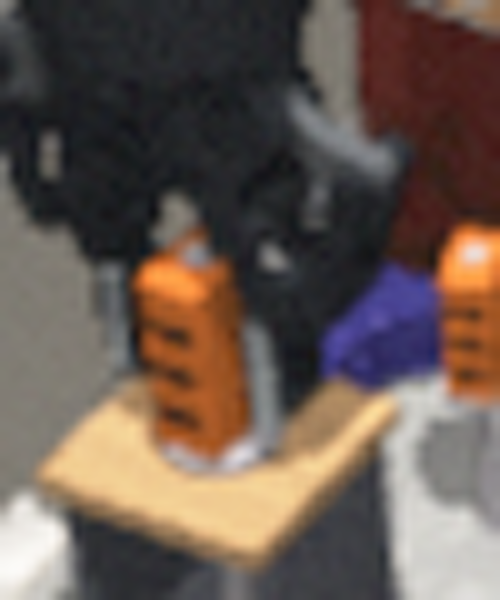

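{"fn": "send_rows", "kwargs": {"rows": [[[0,0,-10,0,0,0,45],[0,0,-35,0,0,0,45],[0,0,-70,0,0,0,45],[0,0,-105,0,0,0,45],[0,0,-130,0,0,0,45]]]}}

```text
time: 17.43
position: [0.5292, -0.3038, 0.2367]
tcp_rot: [0.001, -0.07, 0.998, -0.001]
force: [-0.3, -1.1, 0.3]
finger_gap: 0.045
```

{"fn": "send_rows", "kwargs": {"rows": [[[35,10,-20,0,0,0,45],[70,20,-20,0,0,0,45],[110,30,-20,0,0,0,45],[150,40,-20,0,0,0,45],[150,40,-20,0,0,0,45]]]}}

```text
time: 17.85
position: [0.3689, -0.2825, 0.252]
tcp_rot: [-0.002, -0.069, 0.998, 0.001]
force: [0.8, -0.4, 0.2]
finger_gap: 0.0448
```

Run:
```python
from h import *
from plant import manip
print(manip.sense()["position"],manip.sense()["joint_velocities"].round(3))
for n in("scene","top"):
    c=manip.camera(n); np.savez(f"pics/{n}18.npz",**c)
    cv2.imwrite(f"pics/{n}18.png",cv2.resize(c["img"][130:260,150:400,::-1],None,fx=3.2,fy=3.2,interpolation=cv2.INTER_CUBIC))
```

```text
[ 0.36890308 -0.28253174  0.25197514] [ 0.045  0.077 -0.116  0.041 -0.044  0.083]
```

View pics/scene18.png

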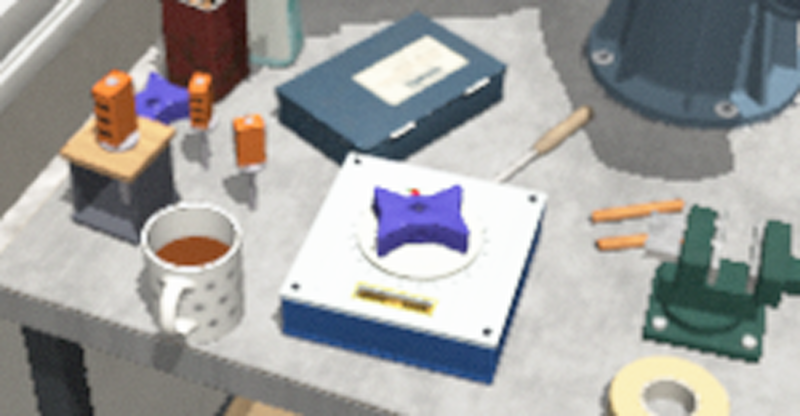

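View pics/top18.png

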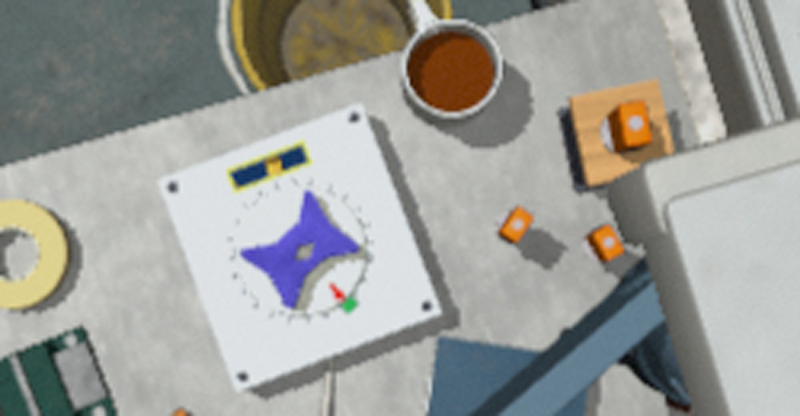

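{"fn": "send_rows", "kwargs": {"rows": [[[0,20,-20,0,0,0,45],[0,40,-40,0,0,0,45],[0,60,-50,0,0,0,45],[0,60,-50,0,0,0,45],[0,60,-50,0,0,0,45]]]}}

```text
time: 18.37
position: [0.3674, -0.2254, 0.3039]
tcp_rot: [0.001, -0.071, 0.997, -0.001]
force: [-0.8, -0.5, -0.1]
finger_gap: 0.045
```

{"fn": "send_rows", "kwargs": {"rows": [[[0,0,0,0,0,0,45],[0,0,0,0,0,0,45],[0,0,0,0,0,0,45],[0,0,0,0,0,0,45]]]}}

```text
time: 18.7
position: [0.3659, -0.2256, 0.3018]
tcp_rot: [-0.0, -0.07, 0.998, 0.001]
force: [-0.1, 0.1, 0.2]
finger_gap: 0.0447
```

Run:
```python
from h import *
from plant import manip
s=manip.sense();print(s["position"],s["force"].round(1),s["joint_velocities"].round(3))
c={n:manip.camera(n) for n in("scene","top")}
for n in c: np.savez(f"pics/{n}19.npz",**c[n])
crop(c["top"],225,205,275,245,"t19",14); crop(c["top"],290,145,370,220,"tr19",8); crop(c["scene"],160,140,245,240,"sr19",6)
for n in c:
    a=load(n+"0"); 
    for nm,cc in((n+"0",a),(n+"19",c[n])):
        h=cv2.cvtColor(cc["img"],cv2.COLOR_RGB2HSV); m=(h[...,0]<18)&(h[...,1]>200)&(h[...,2]>100)
        P=cloud(cc); m&=(abs(P[...,0]-.528)<.05)&(abs(P[...,1]+.303)<.05)&(P[...,2]>.09)
        v,u=np.nonzero(m); print(nm,m.sum(),u.mean().round(2),v.mean().round(2),P[m].mean(0).round(4),P[m][:,2].max().round(3))
```

```text
[ 0.36586213 -0.22558837  0.30177947] [-0.1  0.1  0.2] [ 0.001 -0.005 -0.     0.     0.001 -0.   ]
scene0 33 187.39 165.27 [ 0.5307 -0.2936  0.1217] 0.143
scene19 20 187.1 165.7 [ 0.5313 -0.2944  0.1201] 0.144
top0 93 347.27 168.75 [ 0.5287 -0.3022  0.148 ] 0.156
top19 97 347.29 168.67 [ 0.5289 -0.3024  0.1476] 0.156
```

View pics/t19.png

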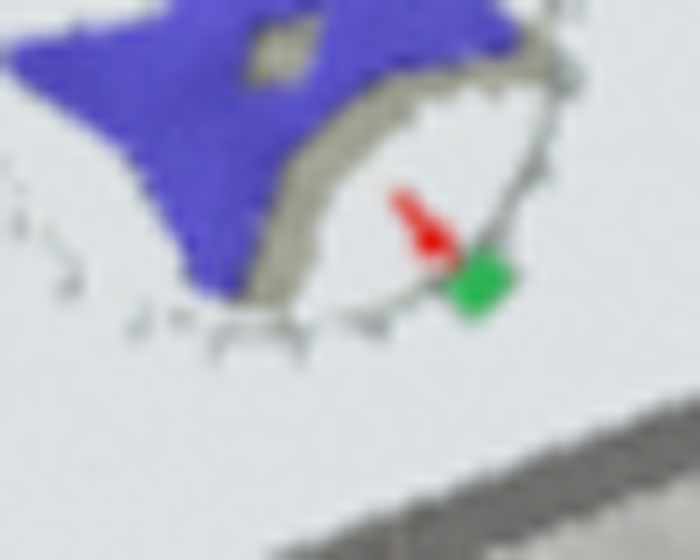

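View pics/sr19.png

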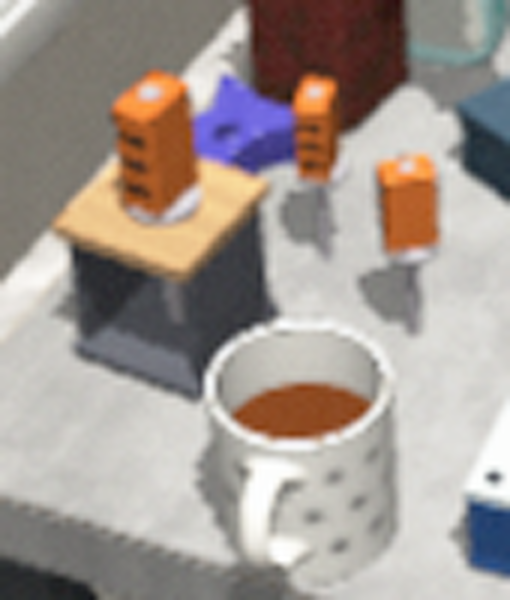

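The pointer is on the green mark. The bar hangs in its rack within about 1 mm of where it started, and nothing else has moved.

```bash
python3 -c "
from plant import manip
print(manip.close_job())"
```

```text
the job is handed in; nothing more can be done
None
```

The red pointer now points at the green mark and the bar is back in its rack. I handed the job in at about 19 s of the 64 s allowed; the hand-in reports no verdict.

**What I did:** I gripped the large orange-handled bar in the rack and put its tip down through the slot. Three pushes along +y, one tooth each, turned the table about 73° anticlockwise. I then put the bar back, released it and moved the arm clear.

**Last checks:**
- **Pointer:** it measured −139° to −141° and the mark −139.9°, so they agree within about 1° (the limit is 5.7°). The picture just before hand-in shows it unchanged.
- **Bar:** it stands upright with its flange on the plate, within about 1 mm of its original place in the images.
- **Robot and bench:** contact force was near zero and the arm was at rest. The tape, the wax block and the small bars looked unmoved; I did not measure them.

**Disagreements:**
- The two cameras differed by 3–4 mm in x. I averaged them and checked the tip against the slot in the image before lowering it.
- On the second push the tip pressed lightly on the end of the slot (about 3 N), so I backed it off.

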